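# Put away the doming punches and offer the smith a hammer

## Task

Put away the two wooden doming punches that stand on the bench: set them down upright, not dropped, in empty cells of the divided crate, one to a cell. Then draw the wedge-headed hammer out of the rack and offer it to the smith on the far side of the bench: head up, handle tipped to slant down and out towards the far side, about halfway between hanging and level, the whole hammer at least 15 cm above the bench and touching nothing but the gripper; finish while still holding it so, still and raised. Leave the other hammers, the tin in the crate, the jar, the dome and the steel bar where they are.

Things in the scene. Friction and masses are not known exactly. Their poses are not given: they have to be found in the camera images.
- rack: Fixed steel hammer rack: level plate 310 mm (y) x 60 mm (x -25 to +35), 14 mm thick, top 240 mm above the bench; posts at y +-143, x +25 mm, low rail at x +30. Three slots 24 mm wide at y -95, 0, +95 mm, open to -x (robot side, no lip), ending at x +13; a hammer hangs in each, its handle at x 0. Origin on the bench below the middle handle; z up.
- hammer: A steel wedge-headed hammer, on a 200 mm round wooden handle (16-21 mm thick). Origin: centre of the head's underside; handle along -z, head on +z. Hangs in any one rack slot, axes as the rack's. The one to offer, 0.3 kg, mostly head: 26 mm wide (y) and high; flat-sided block x -22 to +22, round face to +42, on -x a wedge narrowing (seen from above) to a blunt edge at -54 mm.
- handle_end (a point): Middle of the free end of that hammer's handle, 200 mm below the head's underside (hangs 40 mm above the bench).
- offer (a point): A fixed direction to offer the hammer in, not a place or a thing to see: its z axis leans 45 deg from vertical back towards the robot (-x, +z); held ideally, the hammer's z axis lies along it, so that the handle slants down and away along +x.
- mallet: A rectangular wooden head 90 x 44 x 46 mm, on a 200 mm round wooden handle (16-21 mm thick). Origin: centre of the head's underside; handle along -z, head on +z. Hangs in any one rack slot, axes as the rack's. Bystander: leave alone.
- planisher: A steel head 86 mm long, 26 mm wide and high, with two round flat ends (no wedge), on a 200 mm round wooden handle (16-21 mm thick). Origin: centre of the head's underside; handle along -z, head on +z. Hangs in any one rack slot, axes as the rack's. Bystander: leave alone.
- crate: Open plywood crate fixed to the bench, 165 x 165 x 55 mm high, walls 5 mm, divided into 2 x 2 cells. Origin: centre of its underside; z up. Its cell at (+40, -40) mm holds a tin, the other three are empty.
- cell0 (a point): Centre of the floor of an empty cell of the crate (cell 75 x 75 mm inside, floor 5 mm above the bench, walls rising 50 mm from the floor); axes as the crate's. In the crate's frame this is the cell at (-40, +40) mm.
- cell1 (a point): Centre of the floor of an empty cell of the crate (cell 75 x 75 mm inside, floor 5 mm above the bench, walls rising 50 mm from the floor); axes as the crate's. In the crate's frame this is the cell at (-40, -40) mm.
- cell2 (a point): Centre of the floor of an empty cell of the crate (cell 75 x 75 mm inside, floor 5 mm above the bench, walls rising 50 mm from the floor); axes as the crate's. In the crate's frame this is the cell at (+40, +40) mm.
- punch_thick: Turned wooden doming punch, upright on the bench: straight round shaft 40 mm thick up to 92 mm, domed top at 110 mm, about 0.1 kg. Origin: centre of its foot; z along its axis.
- punch_slim: The same, but 32 mm thick.
- tin: Closed round metal tin, 55 mm across, 50 mm high, standing in a crate cell. Origin: centre of its underside. Bystander: leave alone.
- jar: Glass jar with black lid, 60 mm across, 75 mm high, right of the rack. Origin: centre of its underside. Bystander: leave alone.
- dome: Raised silver-grey metal dome, 100 mm across, 46 mm high, lying rim down. Origin: centre of its underside. Bystander: leave alone.
- chaser: Dark square steel bar (chasing tool), 8 x 120 x 8 mm, lying on the bench in front of the rack, its length along its y. Origin: centre of its underside. Bystander: leave alone.
Things that resemble listed ones, but are neither listed nor needed, are in the scene too. Leave any blue or orange look-alike of the punch_slim alone.

How it is judged:
By the outcome, as a careful person would: the job done as asked, in the order asked, and still so for the second after the job is handed in, while the arm keeps its last pose, push and grip.
It also fails if it takes over 69 s, if anything falls off the work surface, if the arm or the gripper's body presses on something with over 40 N, if the wrist force passes 120 N, or if a joint passes its speed limit or range.

## Robot

A 7-joint arm with a two-finger parallel gripper is mounted at the origin on the work surface. World frame = base frame: x ahead of the robot, y to its left, z up, the work surface at z = 0. Lengths are in m, angles in rad, forces in N, time in s.
With the tool pointing down it reaches from about 0.425 to 0.925 m from the base axis. Payload 6.8 kg.
Tool frame: the origin (TCP) lies at the very end of the fingers, on their centre line; the grasp point (between the pads) lies 19 mm behind it; z points along the fingers, y is the line along which they close (so a half turn about z gives the same grasp; the last joint's range is limited). The gripper opens to 85 mm and grips with 20 to 120 N. Pads are 22 mm wide; open, the fingers measure 114 mm over their backs; the gripper's body (76 mm by 85 mm) begins 54 mm behind the grasp point. The pads swing forward as they close: fully open they stand 13 mm farther back than shut.
Start: joints at [1.075, 0.477, 0.022, 1.555, -0.011, 1.109, -0.083], TCP at [0.255, -0.625, 0.231] pointing down, gripper open.
Joint ranges: [-2.96, 2.96], [-0.34, 2.1], [-1.41, 1.46], [0.24, 2.44], [-1.37, 4.51], [0.17, 1.92], [-2.96, 2.96]. Speed limits (rad/s): [2.39, 2.39, 3.14, 3.14, 3.14, 3.14, 3.14].

## Interface

Orientations are given as a rotation vector (axis times angle).
In Python, from bench import r gives the robot as it stands. The module is installed in compiled form; this text tells all that it offers.
- The arm moves only by the tool servo_tool, never from a script. Its argument "commands" is a list of rows, each a list of 7 numbers: the turn, a rotation vector about the world's x, y, z in degrees, then the shift along the world's x, y, z in mm, then the closure, from 0 (fully open) to 1 (shut). A call has 1 to 5 rows; each row is the pose to reach, as a shift and turn from the pose commanded when the call began; what a row does not reach only later rows make up. A row lasts 1/12 s, in which the tool goes at most 41.7 mm and 7.16 degrees, less where a joint would pass 70% of its speed; a pose out of reach is approached as far as the arm can. A call with a gripper value outside its range is refused whole. The fingers move at their own pace and stop on an object; "force" is the grip in N (left out, the last holds). Time passes only in rows, so rows that repeat a pose let the fingers close. It gives the time, the measured TCP pose, the force, the opening and the grip force at its end, in the units of the state.
- r.get_obs(): the state, without advancing time (a new reading comes with each control period).
- r.grab_frame(name): name is "side" or "top" or "wrist"; returns (picture, depth): 400x640x3 uint8, blue, green, red; 400x640 float32, m along the optical axis (not along the pixel's ray), 0 where there is no reading.
- r.camera_info(name): a dict with "vertical_fov" (degrees; the focal length in pixels is half the picture's height over the tangent of half this angle, whatever the lens; pixels are square), "cx", "cy" (the principal point, pixels), "cam_to_world" (4x4, takes a point from camera to world coordinates); the wrist camera has in their place "T_tool_cam" (4x4, takes a point from camera to tool coordinates, whose origin is the TCP and whose axes are the flange's). Camera axes: x right, y up, looking along -z (the intrinsics and any distortion apply to the point x, -y, -z); pixel columns grow to the right and rows downward; lengths in m; the calibration is good to about 2 mm. A picture is of the moment at which its call begins: read the wrist's pose just before it. camera_info takes no time and is no camera call.
- r.hand_in(): hands the job in; it is judged then, once.
The state is a dict: "clock": time; "joints": joint angles; "qvel": joint speeds; "tau": joint torques, N m; "tcp_pos": TCP position; "orientation": TCP orientation; "contact_force": force on the tool from outside, world axes, zero at the start; "moment": the same for the moment, N m; "grip_width": finger opening in m; "gripper_force": force on a finger pad.
Only numpy, scipy, OpenCV 4.12 (cv2) and the standard library are available. Lean on these libraries where they do the work, as an engineer would, in place of code of your own. Each camera call takes 0.05 s, during which the arm holds its last target. There are 200 camera calls.

## Working session

There is one attempt and no reset: what is moved stays moved. The work goes in short steps, Python scripts to look and compute and a tool call to move; the robot and the scene stay as the last step left them, time stands still between calls to the robot, and variables do not carry over. Pictures are saved under pics/ and viewed, at most 10 in all, crops included, and the job is handed in when it is done.

Besides the shell and the picture viewer there is one more tool, called after "Call:" as name(argument=value, ...), one argument or row to a line, values as JSON. servo_tool: Moves the arm, as the interface text tells. Its arguments: {"type":"object","properties":{"commands":{"type":"array"},"force":{"type":"number"}},"required":["commands"]}

```bash
mkdir -p pics
cat > h.py <<'E'
import numpy as np, cv2
from scipy.spatial.transform import Rotation as R
from bench import r
def grab(n):
    o=r.get_obs(); im,d=r.grab_frame(n); ci=r.camera_info(n)
    if 'cam_to_world' in ci: T=np.array(ci['cam_to_world'])
    else:
        W=np.eye(4); W[:3,:3]=R.from_rotvec(o['orientation']).as_matrix(); W[:3,3]=o['tcp_pos']; T=W@np.array(ci['T_tool_cam'])
    return im,d,ci,T
def pts(d,ci,T):
    f=200/np.tan(np.radians(ci['vertical_fov'])/2)
    v,u=np.mgrid[:400,:640]
    P=np.stack([(u-ci['cx'])/f*d,-(v-ci['cy'])/f*d,-d],-1)
    return P@T[:3,:3].T+T[:3,3]
E
python3 - <<'E'
from h import *
for n in('top','side'):
    im,d,ci,T=grab(n); np.savez(f'{n}.npz',im=im,d=d,P=pts(d,ci,T)); cv2.imwrite(f'pics/{n}1.png',im)
    print(n,{k:(np.round(v,3).tolist() if k!='cam_to_world' else np.round(v,3).tolist()) for k,v in ci.items()})
print(r.get_obs())
E
```

```text
top {'vertical_fov': 54.87, 'cx': 316.978, 'cy': 204.049, 'cam_to_world': [[0.027, 0.99, -0.135, 0.448], [-0.999, 0.03, 0.021, 0.019], [0.025, 0.135, 0.991, 1.07], [0.0, 0.0, 0.0, 1.0]]}
side {'vertical_fov': 44.799, 'cx': 313.028, 'cy': 201.645, 'cam_to_world': [[-0.897, 0.286, -0.337, 0.161], [-0.442, -0.584, 0.681, 0.856], [-0.002, 0.76, 0.65, 0.986], [0.0, 0.0, 0.0, 1.0]]}
{'clock': 0.1, 'joints': array([ 1.07489697,  0.47777335,  0.02233397,  1.55633304, -0.01151461,
        1.10932552, -0.08308054]), 'qvel': array([-4.41764728e-04, -1.94083934e-03, -1.04562599e-04, -2.64837241e-03,
        1.61454291e-03, -2.49387952e-04,  4.74425673e-06]), 'tau': array([ 3.62071478e-03, -5.97757888e+01,  1.61310408e+00, -2.81954473e+01,
        1.27724488e-02,  5.00619295e-03, -2.54848072e-05]), 'tcp_pos': array([ 0.25504821, -0.62438046,  0.23039354]), 'orientation': array([-3.08108384e+00, -6.05088011e-01,  6.85139828e-04]), 'contact_force': array([ 0.2174503 , -0.34015724, -0.23752896]), 'moment': array([-0.0198225 , -0.07486127,  0.02163603]), 'gripper_force': 0.0, 'grip_width': 0.08542540125172096}
```

View pics/top1.png

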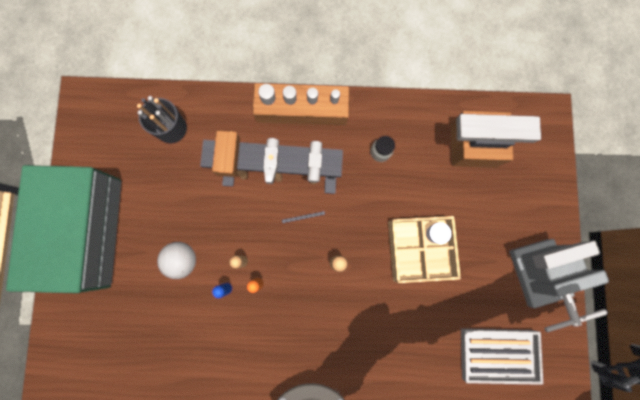

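View pics/side1.png

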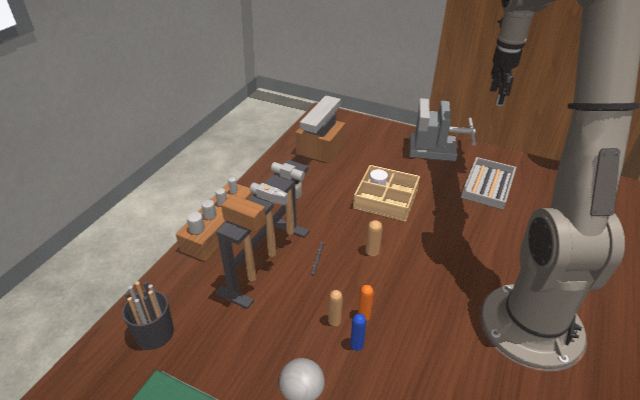

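The top view shows natural-wood punches at about (237,262) and (340,264), with the blue and orange look-alikes at (221,291) and (254,287). The crate is near (425,249) with the tin at (440,232). The rack spans (202,155) to (342,165), with the mallet on the left and two steel heads at (271,160) and (315,160). Next I'll enlarge those heads and measure.

Run:
```python
from h import *
t=np.load('top.npz'); s=np.load('side.npz')
a=cv2.resize(t['im'][125:200,190:350],None,fx=4.5,fy=4.5,interpolation=cv2.INTER_CUBIC)
b=cv2.resize(s['im'][150:230,220:330],None,fx=3,fy=3,interpolation=cv2.INTER_CUBIC)
c=np.zeros((600,720,3),np.uint8); c[:a.shape[0],:a.shape[1]]=a[:,:720]; c[345:585,:330]=b; cv2.imwrite('pics/crop1.png',c)
def show(P,name,box,z0,z1):
    m=(P[...,0]>box[0])&(P[...,0]<box[1])&(P[...,1]>box[2])&(P[...,1]<box[3])&(P[...,2]>z0)&(P[...,2]<z1)
    q=P[m]; 
    if len(q): print(name,len(q),'min',q.min(0).round(3),'max',q.max(0).round(3),'mean',q.mean(0).round(4))
T,S=t['P'],s['P']
for n,uv in dict(pA=(237,262),pB=(340,264),blue=(221,291),orange=(254,287),dome=(177,260),jar=(383,147),tin=(440,232),h1=(271,160),h2=(315,160),mal=(225,152),rack=(292,162),crl=(391,219),crr=(457,218),cbr=(460,280),cbl=(395,282),ch0=(284,221),ch1=(325,212)).items():
    print(n,T[uv[1],uv[0]].round(3))
for P,nm in((T,'top'),(S,'side')):
    for n,uv in dict(pA=(237,262),pB=(340,264)).items():
        p=T[uv[1],uv[0]]; b=(p[0]-.04,p[0]+.04,p[1]-.035,p[1]+.035)
        for z in((.02,.09),(.03,.05),(.05,.07),(.07,.09),(.09,.13)): show(P,f'{nm} {n} {z}',b,*z)
# crate rim fit, rack plate fit
for P,nm in((T,'top'),(S,'side')):
    p=T[249,425]
    m=(abs(P[...,0]-p[0])<.12)&(abs(P[...,1]-p[1])<.12)&(abs(P[...,2]-.055)<.004)
    q=P[m][:,:2].astype(np.float32); print(nm,'crate',cv2.minAreaRect(q),len(q))
    p=T[162,292]
    m=(abs(P[...,0]-p[0])<.1)&(abs(P[...,1]-p[1])<.25)&(abs(P[...,2]-.24)<.005)
    q=P[m][:,:2].astype(np.float32); print(nm,'rack',cv2.minAreaRect(q),len(q), P[m][:,2].mean())
    for n,uv in dict(h1=(271,160),h2=(315,160)).items():
        p=T[uv[1],uv[0]]; m=(abs(P[...,0]-p[0])<.07)&(abs(P[...,1]-p[1])<.03)&(P[...,2]>.251)
        q=P[m]; print(nm,n,cv2.minAreaRect(q[:,:2].astype(np.float32)),q.min(0).round(3),q.max(0).round(3),len(q))
```

```text
pA [0.429 0.191 0.108]
pB [ 0.431 -0.062  0.109]
blue [0.358 0.227 0.103]
orange [0.37  0.147 0.109]
dome [0.429 0.36  0.042]
jar [ 0.743 -0.174  0.075]
tin [ 0.521 -0.331  0.056]
h1 [0.65  0.103 0.264]
h2 [0.653 0.009 0.265]
mal [0.659 0.198 0.282]
rack [0.654 0.059 0.236]
crl [ 0.558 -0.213 -0.004]
crr [ 0.566 -0.399 -0.001]
cbr [ 0.395 -0.402  0.004]
cbl [ 0.386 -0.217  0.028]
ch0 [0.542 0.086 0.01 ]
ch1 [ 0.572 -0.027 -0.001]
top pA (0.02, 0.09) 51 min [0.415 0.183 0.021] max [0.444 0.196 0.089] mean [0.4307 0.1869 0.0584]
top pA (0.03, 0.05) 16 min [0.415 0.184 0.031] max [0.444 0.195 0.05 ] mean [0.4298 0.1873 0.0393]
top pA (0.05, 0.07) 15 min [0.418 0.183 0.05 ] max [0.444 0.195 0.067] mean [0.431  0.186  0.0596]
top pA (0.07, 0.09) 17 min [0.416 0.183 0.07 ] max [0.444 0.196 0.089] mean [0.4309 0.1873 0.0812]
top pA (0.09, 0.13) 126 min [0.414 0.184 0.09 ] max [0.444 0.213 0.112] mean [0.4287 0.1971 0.1028]
top pB (0.02, 0.09) 22 min [ 0.413 -0.061  0.025] max [ 0.451 -0.04   0.09 ] mean [ 0.4359 -0.0462  0.0605]
top pB (0.03, 0.05) 6 min [ 0.419 -0.046  0.036] max [ 0.445 -
[... 1881 characters left out ...]
647), (0.025797037407755852, 0.08513063192367554), 87.20110321044922) [ 0.608 -0.002  0.251] [0.694 0.024 0.269] 457
side crate ((0.4725942611694336, -0.290321946144104), (0.16613367199897766, 0.171615332365036), 5.139647960662842) 456
side rack ((0.6473423838615417, 0.1046910285949707), (0.31386616826057434, 0.09214136004447937), 85.99463653564453) 1075 0.23946225232598625
side h1 ((0.6489080786705017, 0.10502881556749344), (0.02994115836918354, 0.09769497066736221), 89.46708679199219) [0.6   0.09  0.251] [0.698 0.12  0.27 ] 401
side h2 ((0.6509610414505005, 0.011745144613087177), (0.08905051648616791, 0.030198968946933746), 0.8377850651741028) [ 0.607 -0.003  0.251] [0.696 0.027 0.27 ] 313
```

View pics/crop1.png

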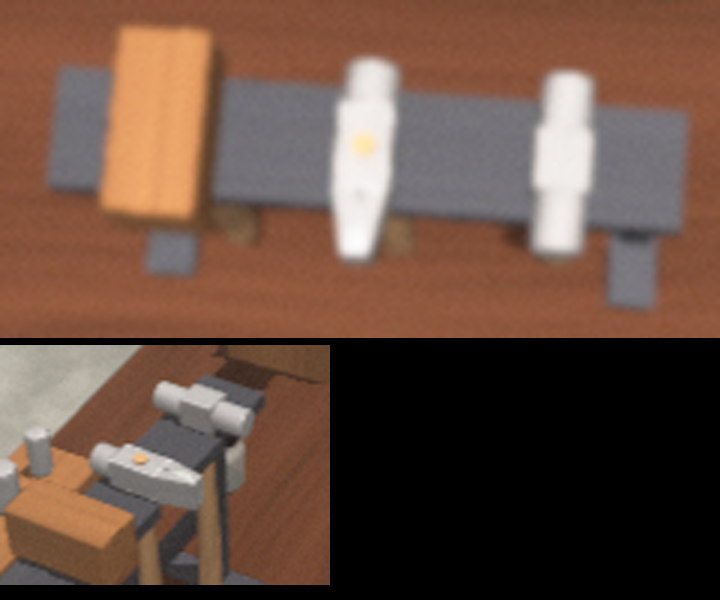

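The crop shows the wedge-headed hammer in the middle slot, at crop pixel (365,160): its head tapers to a thin edge at the bottom and has a wooden plug. The planisher is on the right at (560,165) and the mallet on the left.

Measured positions (m):

| Item | Position |
|---|---|
| Thick punch | (0.431, -0.060) |
| Slim punch | (0.428, 0.199) |
| Crate | (0.4745, -0.2915), yaw 4.9° |
| Wedge hammer | (0.6555, 0.105), yaw -2.8° |

I'll go to the thick punch first.

Call:
servo_tool(
  commands=[
    [0, 0, -6, 5, 10, 30, 0],
    [0, 0, -12, 15, 50, 60, 0],
    [0, 0, -18, 25, 90, 60, 0],
    [0, 0, -22, 40, 130, 60, 0],
    [0, 0, -22, 50, 170, 60, 0],
  ],
  force=50,
)

```text
clock: 0.52
tcp_pos: [0.3039, -0.461, 0.2916]
orientation: [3.141, -0.001, 0.001]
contact_force: [1.3, 0.1, -0.2]
grip_width: 0.0852
gripper_force: 0.0
```

Call:
servo_tool(
  commands=[
    [0, 0, 0, 26, 38, 0, 0],
    [0, 0, 0, 52, 76, 0, 0],
    [0, 0, 0, 78, 114, 0, 0],
    [0, 0, 0, 104, 150, 0, 0],
    [0, 0, 0, 130, 185, 0, 0],
  ],
)

```text
clock: 0.93
tcp_pos: [0.4231, -0.2899, 0.2912]
orientation: [3.142, 0.006, -0.0]
contact_force: [1.3, 0.1, 0.1]
grip_width: 0.0856
gripper_force: 0.0
```

Call:
servo_tool(
  commands=[
    [0, 0, 0, 0, 39, 0, 0],
    [0, 0, 0, 0, 78, 0, 0],
    [0, 0, 0, -2, 117, 0, 0.2],
    [0, 0, 0, -4, 156, 0, 0.2],
    [0, 0, 0, -4, 209, 0, 0.2],
  ],
)

```text
clock: 1.35
tcp_pos: [0.4177, -0.0928, 0.291]
orientation: [3.141, 0.005, -0.001]
contact_force: [1.8, 0.5, -0.4]
grip_width: 0.0682
gripper_force: 0.0
```

Call:
servo_tool(
  commands=[
    [0, 0, 0, 0, 0, -20, 0.2],
    [0, 0, 0, 0, 0, -40, 0.2],
    [0, 0, 0, 0, 0, -60, 0.2],
    [0, 0, 0, 0, 0, -80, 0.2],
    [0, 0, 0, 0, 0, -80, 0.2],
  ],
)

```text
clock: 1.77
tcp_pos: [0.4159, -0.0938, 0.208]
orientation: [-3.14, -0.007, 0.01]
contact_force: [-0.3, 0.2, -0.4]
grip_width: 0.0683
gripper_force: 0.0
```

Call:
servo_tool(
  commands=[
    [0, 0, 0, 8, 17, 0, 0.2],
    [0, 0, 0, 15, 34, 0, 0.2],
    [0, 0, 0, 15, 34, -10, 0.2],
    [0, 0, 0, 15, 34, -20, 0.2],
    [0, 0, 0, 15, 34, -20, 0.2],
  ],
)

```text
clock: 2.18
tcp_pos: [0.4322, -0.0607, 0.1898]
orientation: [3.141, 0.006, -0.005]
contact_force: [-0.2, -0.7, -0.4]
grip_width: 0.0683
gripper_force: 0.0
```

Run:
```python
from h import *
o=r.get_obs(); print(o['tcp_pos'],o['joints'].round(2))
im,d,ci,T=grab('wrist'); P=pts(d,ci,T); cv2.imwrite('pics/w1.png',im)
m=(P[...,2]>.05)&(P[...,2]<.115)&(abs(P[...,0]-.431)<.05)&(abs(P[...,1]+.06)<.05)&(d>0)
print(P[m].min(0),P[m].max(0),P[m].mean(0),m.sum())
```

```text
[ 0.43222431 -0.0607088   0.18975199] [ 0.29  0.16 -0.32  2.12  0.06  0.88 -1.63]
[ 0.41452878 -0.07878765  0.05001078] [ 0.45135528 -0.04022746  0.11070893] [ 0.43720542 -0.05950255  0.09852127] 2703
```

The wrist camera's depth confirms the thick punch at about (0.432, -0.0595), directly below the tool. I'll descend and grip.

Call:
servo_tool(
  commands=[
    [0, 0, 0, 0, 1, -28, 0.2],
    [0, 0, 0, 0, 1, -56, 0.2],
    [0, 0, 0, 0, 1, -84, 0.2],
    [0, 0, 0, 0, 1, -110, 0.2],
    [0, 0, 0, 0, 1, -130, 0.2],
  ],
)

```text
clock: 2.65
tcp_pos: [0.4328, -0.0602, 0.0598]
orientation: [3.141, 0.004, -0.002]
contact_force: [-1.0, -0.6, -0.6]
grip_width: 0.0683
gripper_force: 0.0
```

Call:
servo_tool(
  commands=[
    [0, 0, 0, 0, 0, 0, 0.3],
    [0, 0, 0, 0, 0, 0, 0.6],
    [0, 0, 0, 0, 0, 0, 0.8],
    [0, 0, 0, 0, 0, 0, 0.8],
    [0, 0, 0, 0, 0, 0, 0.8],
  ],
  force=50,
)

```text
clock: 3.07
tcp_pos: [0.4346, -0.0595, 0.0625]
orientation: [3.141, 0.005, 0.004]
contact_force: [0.0, 0.1, -1.2]
grip_width: 0.0387
gripper_force: 50.2
```

Call:
servo_tool(
  commands=[
    [0, 0, 0, 0, 0, 0, 0.8],
    [0, 0, 0, 0, 0, 0, 0.8],
    [0, 0, 0, 0, 0, 0, 0.8],
    [0, 0, 0, 0, 0, 5, 0.8],
    [0, 0, 0, 0, 0, 20, 0.8],
  ],
)

```text
clock: 3.48
tcp_pos: [0.4323, -0.0591, 0.0806]
orientation: [-3.141, -0.006, 0.005]
contact_force: [0.3, -0.6, -1.7]
grip_width: 0.0388
gripper_force: 50.4
```

The thick punch is held (opening 38.8 mm). Carrying it to cell2 at (0.511, -0.248).

Call:
servo_tool(
  commands=[
    [0, 0, 0, 0, 0, 25, 0.8],
    [0, 0, 0, 0, 0, 50, 0.8],
    [0, 0, 0, 5, -15, 75, 0.8],
    [0, 0, 2, 15, -40, 90, 0.8],
    [0, 0, 5, 30, -70, 90, 0.8],
  ],
)

```text
clock: 3.9
tcp_pos: [0.4653, -0.1288, 0.1753]
orientation: [3.137, 0.151, 0.009]
contact_force: [0.9, -0.3, -1.4]
grip_width: 0.0387
gripper_force: 50.5
```

Call:
servo_tool(
  commands=[
    [0, 0, 0, 12, -30, 0, 0.8],
    [0, 0, 0, 24, -60, 0, 0.8],
    [0, 0, 0, 36, -90, 0, 0.8],
    [0, 0, 0, 48, -119, 0, 0.8],
    [0, 0, 0, 48, -119, 0, 0.8],
  ],
)

```text
clock: 4.32
tcp_pos: [0.5125, -0.2552, 0.1716]
orientation: [3.135, 0.132, 0.003]
contact_force: [1.0, -1.5, -1.0]
grip_width: 0.0387
gripper_force: 50.6
```

Run:
```python
from h import *
o=r.get_obs(); print(o['tcp_pos'],o['orientation'])
for n in('wrist','side'):
    im,d,ci,T=grab(n); P=pts(d,ci,T); np.savez(n+'2.npz',im=im,d=d,P=P)
    m=(P[...,2]>.05)&(P[...,2]<.06)&(abs(P[...,0]-.4745)<.1)&(abs(P[...,1]+.29)<.1)&(d>0)
    print(n,m.sum(),cv2.minAreaRect(P[m][:,:2].astype(np.float32)))
    if n=='side':
        for z in((.12,.15),(.15,.18),(.18,.21)):
            m=(P[...,2]>z[0])&(P[...,2]<z[1])&(np.hypot(P[...,0]-.511,P[...,1]+.248)<.04)&(d>0); print(z,m.sum(),P[m].min(0) if m.any() else 0,P[m].max(0) if m.any() else 0)
a=cv2.imread; w=np.load('wrist2.npz')['im']; s=np.load('side2.npz')['im'][80:260,300:560]
cv2.imwrite('pics/c2.png',np.vstack([cv2.resize(w,(480,300)),cv2.resize(s,(433,300))[:, :433].repeat(1,0) if 0 else cv2.copyMakeBorder(cv2.resize(s,(433,300)),0,0,0,47,0)]))
```

```text
[ 0.51251792 -0.25516492  0.17163096] [3.13540894e+00 1.31792791e-01 2.56598682e-03]
wrist 7268 ((0.4748358726501465, -0.2910831570625305), (0.16500233113765717, 0.16496999561786652), 4.570437908172607)
side 378 ((0.4722859263420105, -0.29149824380874634), (0.16588671505451202, 0.1718555986881256), 4.15113639831543)
(0.12, 0.15) 108 [ 0.48707813 -0.25686204  0.12007452] [ 0.52538293 -0.22966097  0.14944249]
(0.15, 0.18) 100 [ 0.48713105 -0.2563017   0.15024341] [ 0.52610151 -0.22359211  0.17986182]
(0.18, 0.21) 114 [ 0.48685576 -0.28357958  0.18022767] [ 0.51781526 -0.21667185  0.20989318]
```

View pics/c2.png

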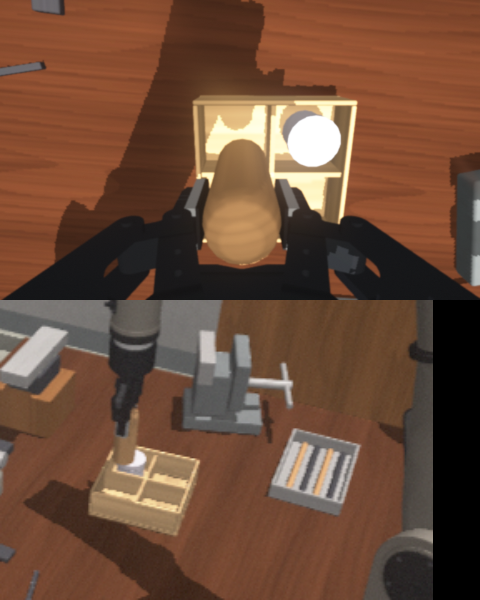

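The wrist picture shows the punch held over the upper-left cell (about (240,200)) with the tin at right (312,140). The refined crate centre is (0.4748, -0.2911). I'll shift +7 mm in y and lower.

Call:
servo_tool(
  commands=[
    [0, 0, 0, 0, 7, -10, 0.8],
    [0, 0, 0, 0, 7, -35, 0.8],
    [0, 0, 0, 0, 7, -60, 0.8],
    [0, 0, 0, 0, 7, -85, 0.8],
    [0, 0, 0, 0, 7, -96, 0.8],
  ],
)

```text
clock: 4.83
tcp_pos: [0.5093, -0.238, 0.0721]
orientation: [-3.135, -0.147, 0.007]
contact_force: [-1.2, 0.3, -1.5]
grip_width: 0.0387
gripper_force: 50.6
```

Call:
servo_tool(
  commands=[
    [0, 0, 0, 0, 0, -2, 0.8],
    [0, 0, 0, 0, 0, -4, 0.8],
    [0, 0, 0, 0, 0, -6, 0.8],
    [0, 0, 0, 0, 0, -6, 0.8],
    [0, 0, 0, 0, 0, -6, 0.8],
  ],
)

```text
clock: 5.25
tcp_pos: [0.5124, -0.2414, 0.0703]
orientation: [3.138, 0.143, 0.003]
contact_force: [-0.2, -1.1, -1.4]
grip_width: 0.0388
gripper_force: 50.6
```

Call:
servo_tool(
  commands=[
    [0, 0, 0, 0, -3, 0, 0.8],
    [0, 0, 0, 0, -6, 0, 0.8],
    [0, 0, 0, 0, -6, -1, 0.8],
    [0, 0, 0, 0, -6, -2, 0.8],
    [0, 0, 0, 0, -6, -2, 0.8],
  ],
)

```text
clock: 5.67
tcp_pos: [0.5118, -0.2477, 0.0675]
orientation: [3.138, 0.142, 0.001]
contact_force: [0.1, -0.9, 1.8]
grip_width: 0.0383
gripper_force: 50.8
```

```bash
python3 -c "
from h import *
o=r.get_obs(); print(o['tcp_pos'],o['contact_force'])
im,d,ci,T=grab('side'); P=pts(d,ci,T)
print(ci['cy'])
im,d,ci,T=grab('wrist');o=r.get_obs();print(o['tcp_pos'],o['contact_force'])
"
```

```text
[ 0.51182444 -0.24766663  0.06747044] [ 0.10741603 -0.92818002  1.79178472]
201.6451196804315
[ 0.51184837 -0.24763512  0.06747829] [-0.04953309 -1.65999691  1.30414968]
```

A vertical force change of about +3 N means the foot is on the floor. Releasing, then lifting straight up.

Call:
servo_tool(
  commands=[
    [0, 0, 0, 0, 0, 0, 0.4],
    [0, 0, 0, 0, 0, 0, 0.3],
    [0, 0, 0, 0, 0, 0, 0.3],
    [0, 0, 0, 0, 0, 0, 0.3],
    [0, 0, 0, 0, 0, 0, 0.3],
  ],
)

```text
clock: 6.18
tcp_pos: [0.5117, -0.247, 0.0672]
orientation: [-3.138, -0.143, 0.0]
contact_force: [-0.6, -0.7, -0.5]
grip_width: 0.0598
gripper_force: 0.0
```

Call:
servo_tool(
  commands=[
    [0, 0, 0, 0, 0, 15, 0.3],
    [0, 0, 0, 0, 0, 40, 0.3],
    [0, 0, 0, 0, 0, 75, 0.3],
    [0, 0, 0, 0, 0, 110, 0.3],
    [0, 0, 0, -5, 15, 145, 0.3],
  ],
)

```text
clock: 6.6
tcp_pos: [0.5066, -0.2347, 0.2138]
orientation: [3.137, 0.137, 0.0]
contact_force: [0.8, -0.4, 0.7]
grip_width: 0.0597
gripper_force: 0.0
```

Call:
servo_tool(
  commands=[
    [0, 0, -3, -10, 40, 0, 0.3],
    [0, 0, -5, -20, 80, 0, 0.3],
    [0, 0, -5, -28, 120, 0, 0.3],
    [0, 0, -5, -36, 160, 0, 0.3],
    [0, 0, -5, -42, 200, 0, 0.3],
  ],
)

```text
clock: 7.02
tcp_pos: [0.4636, -0.0306, 0.2125]
orientation: [3.141, 0.005, 0.001]
contact_force: [0.6, -0.1, 0.1]
grip_width: 0.0598
gripper_force: 0.0
```

Call:
servo_tool(
  commands=[
    [0, 0, 0, -10, 40, 0, 0.3],
    [0, 0, 0, -18, 80, 0, 0.3],
    [0, 0, 0, -26, 120, 0, 0.3],
    [0, 0, 0, -33, 160, 0, 0.3],
    [0, 0, 0, -38, 200, 0, 0.3],
  ],
)

```text
clock: 7.43
tcp_pos: [0.4256, 0.1695, 0.2126]
orientation: [3.141, 0.006, 0.001]
contact_force: [1.3, -0.3, 0.6]
grip_width: 0.0599
gripper_force: 0.0
```

Call:
servo_tool(
  commands=[
    [0, 0, 0, 0, 20, 0, 0.3],
    [0, 0, 0, 0, 30, 0, 0.3],
    [0, 0, 0, 0, 30, 0, 0.3],
  ],
)

```text
clock: 7.68
tcp_pos: [0.4264, 0.2, 0.2124]
orientation: [-3.141, -0.012, -0.0]
contact_force: [-0.6, -0.3, 0.2]
grip_width: 0.0599
gripper_force: 0.0
```

Run:
```python
from h import *
o=r.get_obs(); print(o['tcp_pos'],o['orientation'],o['joints'].round(2))
im,d,ci,T=grab('wrist'); P=pts(d,ci,T)
m=(P[...,2]>.05)&(P[...,2]<.115)&(abs(P[...,0]-.428)<.025)&(abs(P[...,1]-.199)<.03)&(d>0)
print(P[m].min(0),P[m].max(0),m.sum())
im,d,ci,T=grab('side'); P=pts(d,ci,T)
m=(P[...,2]>.07)&(np.hypot(P[...,0]-.511,P[...,1]+.248)<.04)&(d>0)
print('placed',P[m].min(0),P[m].max(0),m.sum())
```

```text
[0.4263745  0.19997098 0.21241472] [-3.14058383e+00 -1.19597709e-02 -2.75931632e-04] [-0.09  0.2  -0.53  2.02  0.13  0.95 -2.26]
[0.41610358 0.18422142 0.05062737] [0.44558022 0.21529552 0.11071175] 1527
placed [ 0.48649951 -0.26235048  0.07002807] [ 0.52619795 -0.22542615  0.11656553] 195
```

The thick punch stands upright in cell2 (top at 0.116). The slim punch is at (0.430, 0.200). Descending and gripping.

Call:
servo_tool(
  commands=[
    [0, 0, 0, 3, 0, -35, 0.3],
    [0, 0, 0, 3, 0, -70, 0.3],
    [0, 0, 0, 3, 0, -105, 0.3],
    [0, 0, 0, 3, 0, -135, 0.3],
    [0, 0, 0, 3, 0, -151, 0.3],
  ],
)

```text
clock: 8.2
tcp_pos: [0.4284, 0.1939, 0.058]
orientation: [3.138, 0.0, -0.006]
contact_force: [-0.3, 0.2, 0.3]
grip_width: 0.0596
gripper_force: 0.0
```

Call:
servo_tool(
  commands=[
    [0, 0, 0, 0, 0, 0, 0.4],
    [0, 0, 0, 0, 0, 0, 0.6],
    [0, 0, 0, 0, 0, 0, 0.85],
    [0, 0, 0, 0, 0, 0, 0.85],
    [0, 0, 0, 0, 0, 0, 0.85],
  ],
  force=50,
)

```text
clock: 8.62
tcp_pos: [0.4307, 0.1978, 0.0626]
orientation: [-3.141, -0.005, -0.004]
contact_force: [-0.2, -0.5, -1.6]
grip_width: 0.0307
gripper_force: 49.3
```

Call:
servo_tool(
  commands=[
    [0, 0, 0, 0, 0, 0, 0.85],
    [0, 0, 0, 0, 0, 0, 0.85],
    [0, 0, 0, 0, 0, 5, 0.85],
    [0, 0, 0, 0, 0, 20, 0.85],
    [0, 0, 0, 0, 0, 50, 0.85],
  ],
)

```text
clock: 9.03
tcp_pos: [0.4275, 0.1967, 0.1098]
orientation: [3.139, 0.007, -0.009]
contact_force: [0.2, -0.2, -1.3]
grip_width: 0.0304
gripper_force: 49.5
```

Call:
servo_tool(
  commands=[
    [0, 0, 0, 0, 0, 35, 0.85],
    [0, 0, 0, 0, 0, 70, 0.85],
    [0, 0, 0, 0, 0, 100, 0.85],
    [0, 0, 0, 4, -10, 120, 0.85],
    [0, 0, 0, 10, -35, 130, 0.85],
  ],
)

```text
clock: 9.45
tcp_pos: [0.4402, 0.1666, 0.2453]
orientation: [-3.138, -0.015, -0.008]
contact_force: [1.6, -0.1, -1.4]
grip_width: 0.0306
gripper_force: 49.6
```

Slim punch held (30.6 mm). Carrying it to cell0 at (0.432, -0.254).

Call:
servo_tool(
  commands=[
    [0, 0, 0, 5, -40, 0, 0.85],
    [0, 0, 0, 8, -80, 0, 0.85],
    [0, 0, 0, 10, -120, 0, 0.85],
    [0, 0, 0, 10, -160, 0, 0.85],
    [0, 0, 0, 10, -200, 0, 0.85],
  ],
)

```text
clock: 9.87
tcp_pos: [0.4491, -0.0389, 0.2418]
orientation: [-3.142, -0.007, -0.001]
contact_force: [0.4, -0.1, -0.9]
grip_width: 0.0307
gripper_force: 49.6
```

Call:
servo_tool(
  commands=[
    [0, 0, 2, -4, -40, 0, 0.85],
    [0, 0, 5, -8, -80, 0, 0.85],
    [0, 0, 5, -12, -120, 0, 0.85],
    [0, 0, 5, -16, -160, 0, 0.85],
    [0, 0, 5, -18, -195, 0, 0.85],
  ],
)

```text
clock: 10.28
tcp_pos: [0.4304, -0.2347, 0.2417]
orientation: [3.138, 0.141, 0.0]
contact_force: [1.1, 1.6, -0.5]
grip_width: 0.0305
gripper_force: 49.6
```

Call:
servo_tool(
  commands=[
    [0, 0, 0, 0, -20, 0, 0.85],
    [0, 0, 0, 0, -26, -20, 0.85],
    [0, 0, 0, 0, -26, -40, 0.85],
    [0, 0, 0, 0, -26, -60, 0.85],
    [0, 0, 0, 0, -26, -60, 0.85],
  ],
)

```text
clock: 10.7
tcp_pos: [0.4292, -0.2571, 0.1782]
orientation: [-3.135, -0.143, 0.009]
contact_force: [-0.9, 1.6, -2.0]
grip_width: 0.0303
gripper_force: 49.6
```

Call:
servo_tool(
  commands=[
    [0, 0, 0, 0, 0, 0, 0.85],
    [0, 0, 0, 0, 0, 0, 0.85],
  ],
)

```text
clock: 10.87
tcp_pos: [0.4323, -0.2582, 0.1824]
orientation: [3.138, 0.144, 0.002]
contact_force: [-0.3, 1.1, -0.6]
grip_width: 0.0309
gripper_force: 49.6
```

Call:
servo_tool(
  commands=[
    [0, 0, 0, 0, 4, -20, 0.85],
    [0, 0, 0, 0, 4, -50, 0.85],
    [0, 0, 0, 0, 4, -80, 0.85],
    [0, 0, 0, 0, 4, -100, 0.85],
    [0, 0, 0, 0, 4, -108, 0.85],
  ],
)

```text
clock: 11.28
tcp_pos: [0.4312, -0.2537, 0.0721]
orientation: [-3.137, -0.144, 0.002]
contact_force: [-0.5, 0.7, -0.3]
grip_width: 0.0306
gripper_force: 49.6
```

Call:
servo_tool(
  commands=[
    [0, 0, 0, 0, 0, -1, 0.85],
    [0, 0, 0, 0, 0, -2, 0.85],
    [0, 0, 0, 0, 0, -3, 0.85],
    [0, 0, 0, 0, 0, -3, 0.85],
    [0, 0, 0, 0, 0, -3, 0.85],
  ],
)

```text
clock: 11.7
tcp_pos: [0.4325, -0.2546, 0.0714]
orientation: [3.137, 0.143, 0.003]
contact_force: [-0.0, 0.7, -0.4]
grip_width: 0.0306
gripper_force: 49.6
```

Call:
servo_tool(
  commands=[
    [0, 0, 0, 0, 0, -1, 0.85],
    [0, 0, 0, 0, 0, -2, 0.85],
    [0, 0, 0, 0, 0, -2, 0.85],
    [0, 0, 0, 0, 0, -2, 0.85],
  ],
)

```text
clock: 12.03
tcp_pos: [0.4316, -0.2542, 0.0683]
orientation: [-3.138, -0.143, 0.0]
contact_force: [-1.0, -0.1, -0.7]
grip_width: 0.0305
gripper_force: 49.6
```

Call:
servo_tool(
  commands=[
    [0, 0, 0, 0, 0, -1, 0.85],
    [0, 0, 0, 0, 0, -1, 0.85],
    [0, 0, 0, 0, 0, -1, 0.85],
  ],
)

```text
clock: 12.28
tcp_pos: [0.4316, -0.2542, 0.0672]
orientation: [-3.138, -0.143, 0.0]
contact_force: [-0.2, -0.5, -0.2]
grip_width: 0.0305
gripper_force: 49.7
```

Call:
servo_tool(
  commands=[
    [0, 0, 0, 0, 0, -1, 0.85],
    [0, 0, 0, 0, 0, -1, 0.85],
    [0, 0, 0, 0, 0, -1, 0.85],
  ],
)

```text
clock: 12.53
tcp_pos: [0.432, -0.2542, 0.0671]
orientation: [3.138, 0.143, 0.001]
contact_force: [-2.0, 1.2, 8.3]
grip_width: 0.0312
gripper_force: 50.7
```

Floor contact (8 N). Releasing, then heading up to the hammer.

Call:
servo_tool(
  commands=[
    [0, 0, 0, 0, 0, 0, 0.4],
    [0, 0, 0, 0, 0, 0, 0.3],
    [0, 0, 0, 0, 0, 0, 0.3],
    [0, 0, 0, 0, 0, 0, 0.3],
    [0, 0, 0, 0, 0, 0, 0.3],
  ],
)

```text
clock: 12.95
tcp_pos: [0.4316, -0.2542, 0.0662]
orientation: [-3.138, -0.143, 0.0]
contact_force: [-0.3, 0.4, -0.3]
grip_width: 0.0598
gripper_force: 0.0
```

Call:
servo_tool(
  commands=[
    [0, 0, 0, 0, 0, 15, 0.3],
    [0, 0, 0, 0, 0, 45, 0.3],
    [0, 0, 0, 0, 0, 80, 0.3],
    [0, 0, 0, 0, 0, 120, 0.3],
    [0, 0, 0, 0, 5, 160, 0.3],
  ],
)

```text
clock: 13.37
tcp_pos: [0.4309, -0.2497, 0.2277]
orientation: [-3.138, -0.141, 0.002]
contact_force: [0.5, -0.1, -0.3]
grip_width: 0.0601
gripper_force: 0.0
```

Call:
servo_tool(
  commands=[
    [0, 0, 0, 5, 10, 38, 0.3],
    [0, 0, -3, 15, 30, 70, 0.3],
    [0, 0, -6, 30, 55, 97, 0.3],
    [0, 0, -7.6, 48, 85, 115, 0.3],
    [0, 0, -7.6, 66, 115, 125, 0.3],
  ],
)

```text
clock: 13.78
tcp_pos: [0.4989, -0.1335, 0.3545]
orientation: [3.14, -0.07, 0.007]
contact_force: [0.2, -0.5, -0.1]
grip_width: 0.0601
gripper_force: 0.0
```

Call:
servo_tool(
  commands=[
    [0, 0, 0, 20, 33, 0, 0.3],
    [0, 0, 0, 40, 66, 0, 0.3],
    [0, 0, 0, 60, 99, 0, 0.3],
    [0, 0, 0, 78, 130, 0, 0.3],
    [0, 0, 0, 95, 160, 0, 0.3],
  ],
)

```text
clock: 14.2
tcp_pos: [0.5933, 0.0277, 0.3511]
orientation: [-3.141, 0.065, 0.0]
contact_force: [0.8, -1.5, 0.5]
grip_width: 0.0597
gripper_force: 0.0
```

Call:
servo_tool(
  commands=[
    [0, 0, 0, 15, 25, 0, 0.3],
    [0, 0, 0, 30, 50, 0, 0.3],
    [0, 0, 0, 40, 74, 0, 0.3],
    [0, 0, 0, 40, 74, 0, 0.3],
    [0, 0, 0, 40, 74, 0, 0.3],
  ],
)

```text
clock: 14.62
tcp_pos: [0.6325, 0.1018, 0.3504]
orientation: [-3.14, 0.06, 0.002]
contact_force: [0.2, 0.2, 0.1]
grip_width: 0.0601
gripper_force: 0.0
```

Run:
```python
from h import *
o=r.get_obs(); print(o['tcp_pos'],o['orientation'],o['joints'].round(2))
im,d,ci,T=grab('wrist'); P=pts(d,ci,T); cv2.imwrite('pics/w3.png',im)
m=(P[...,2]>.255)&(P[...,2]<.275)&(abs(P[...,0]-.655)<.08)&(abs(P[...,1]-.105)<.035)&(d>0)
print(m.sum(),cv2.minAreaRect(P[m][:,:2].astype(np.float32)) if m.any() else 0, P[m][:,2].max())
im,d,ci,T=grab('side'); P=pts(d,ci,T)
for n,c in dict(thick=(.511,-.248),slim=(.431,-.255)).items():
    m=(P[...,2]>.07)&(P[...,2]<.13)&(np.hypot(P[...,0]-c[0],P[...,1]-c[1])<.035)&(d>0)
    print(n,P[m].min(0),P[m].max(0),m.sum())
```

```text
[0.63248075 0.1017848  0.35044014] [-3.14046086e+00  6.00441194e-02  2.25185461e-03] [ 0.03  0.37 -0.39  1.47  0.14  1.34 -1.98]
4747 ((0.6500549912452698, 0.10615777969360352), (0.0259700957685709, 0.09563735127449036), 87.47428894042969) 0.26972684418229387
thick [ 0.48688176 -0.26163423  0.07001148] [ 0.52698898 -0.22203714  0.11684098] 199
slim [ 0.41301449 -0.26504606  0.07032847] [ 0.44386527 -0.23418884  0.11576339] 157
```

View pics/w3.png

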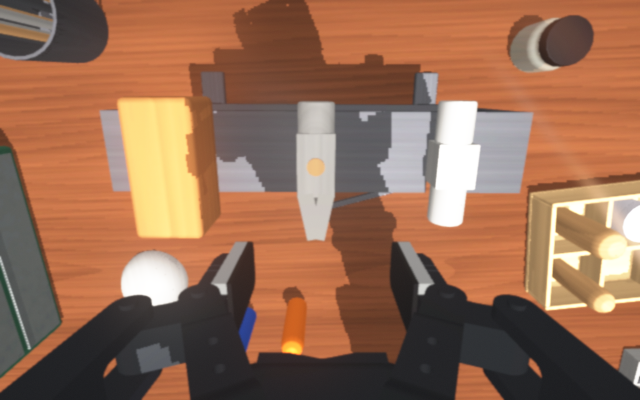

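The wrist view shows the wedge hammer centred at (316,167), with the rack clear around it and both punches standing in the crate at right. The hammer origin is (0.656, 0.106). Moving over it and descending.

Call:
servo_tool(
  commands=[
    [0, 0, 0, 12, 2, 0, 0.3],
    [0, 0, 0, 24, 4, 0, 0.3],
    [0, 0, 0, 24, 4, -25, 0.3],
    [0, 0, 0, 24, 4, -50, 0.3],
    [0, 0, 0, 24, 4, -70, 0.3],
  ],
)

```text
clock: 15.13
tcp_pos: [0.6563, 0.1015, 0.2799]
orientation: [3.14, -0.069, -0.001]
contact_force: [0.5, -0.2, -0.0]
grip_width: 0.0599
gripper_force: 0.0
```

Call:
servo_tool(
  commands=[
    [0, 0, 0, 0, 0, 0, 0.3],
    [0, 0, 0, 0, 0, 0, 0.3],
    [0, 0, 0, 0, 0, 0, 0.3],
  ],
)

```text
clock: 15.38
tcp_pos: [0.6573, 0.103, 0.283]
orientation: [-3.141, 0.067, -0.003]
contact_force: [-0.3, 0.0, 0.9]
grip_width: 0.0595
gripper_force: 0.0
```

Call:
servo_tool(
  commands=[
    [0, 0, 0, -1, 3, -10, 0.3],
    [0, 0, 0, -1, 3, -20, 0.3],
    [0, 0, 0, -1, 3, -30, 0.3],
    [0, 0, 0, -1, 3, -36, 0.3],
    [0, 0, 0, -1, 3, -36, 0.3],
  ],
)

```text
clock: 15.8
tcp_pos: [0.6546, 0.1064, 0.243]
orientation: [3.14, -0.065, -0.005]
contact_force: [-0.0, 0.3, 0.7]
grip_width: 0.0601
gripper_force: 0.0
```

Call:
servo_tool(
  commands=[
    [0, 0, 0, 0, 0, 0, 0.3],
    [0, 0, 0, 0, 0, 0, 0.3],
    [0, 0, 0, 0, 0, 0, 0.3],
  ],
)

```text
clock: 16.05
tcp_pos: [0.656, 0.1069, 0.2458]
orientation: [-3.141, 0.065, -0.001]
contact_force: [-0.5, -0.1, 0.1]
grip_width: 0.0597
gripper_force: 0.0
```

Call:
servo_tool(
  commands=[
    [0, 0, 0, 0, -1, -1, 0.4],
    [0, 0, 0, 0, -1, -1, 0.5],
    [0, 0, 0, 0, -1, -1, 0.6],
    [0, 0, 0, 0, -1, -1, 0.9],
    [0, 0, 0, 0, -1, -1, 0.9],
  ],
  force=60,
)

```text
clock: 16.47
tcp_pos: [0.6558, 0.1057, 0.2447]
orientation: [3.141, -0.066, 0.001]
contact_force: [-0.9, -1.0, 2.9]
grip_width: 0.0246
gripper_force: 60.2
```

Call:
servo_tool(
  commands=[
    [0, 0, 0, 0, 0, 0, 0.9],
    [0, 0, 0, 0, 0, 0, 0.9],
    [0, 0, 0, 0, 0, 0, 0.9],
    [0, 0, 0, 0, 0, 0, 0.9],
  ],
  force=100,
)

```text
clock: 16.8
tcp_pos: [0.6559, 0.1058, 0.2448]
orientation: [-3.141, 0.066, -0.001]
contact_force: [-1.0, -0.6, 5.4]
grip_width: 0.024
gripper_force: 98.5
```

The head is gripped. Lifting 8 mm, then sliding out along the slot.

Call:
servo_tool(
  commands=[
    [0, 0, 0, 0, 0, 3, 0.9],
    [0, 0, 0, 0, 0, 6, 0.9],
    [0, 0, 0, 0, 0, 8, 0.9],
    [0, 0, 0, 0, 0, 8, 0.9],
    [0, 0, 0, 0, 0, 8, 0.9],
  ],
)

```text
clock: 17.22
tcp_pos: [0.6555, 0.1058, 0.252]
orientation: [3.141, -0.065, -0.001]
contact_force: [-0.0, -0.6, -2.3]
grip_width: 0.0243
gripper_force: 98.3
```

Call:
servo_tool(
  commands=[
    [0, 0, 0, -8, 0.4, 0, 0.9],
    [0, 0, 0, -18, 0.8, 0, 0.9],
    [0, 0, 0, -30, 1.3, 0, 0.9],
    [0, 0, 0, -45, 2, 0, 0.9],
    [0, 0, 0, -60, 2.6, 0, 0.9],
  ],
)

```text
clock: 17.63
tcp_pos: [0.5939, 0.1085, 0.252]
orientation: [3.141, -0.065, -0.001]
contact_force: [-0.4, 0.1, -2.9]
grip_width: 0.0241
gripper_force: 98.3
```

Call:
servo_tool(
  commands=[
    [0, 0, 0, -20, 0.9, 0, 0.9],
    [0, 0, 0, -40, 1.8, 0, 0.9],
    [0, 0, 0, -60, 2, 0, 0.9],
    [0, 0, 0, -75, 2, 10, 0.9],
    [0, 0, 0, -90, 2, 30, 0.9],
  ],
)

```text
clock: 18.05
tcp_pos: [0.5019, 0.1098, 0.2802]
orientation: [3.139, -0.064, -0.008]
contact_force: [-0.3, 0.0, -1.9]
grip_width: 0.024
gripper_force: 98.4
```

Call:
servo_tool(
  commands=[
    [0, 0, 1, 0, 0, 30, 0.9],
    [0, 0, 2.4, 0, 0, 65, 0.9],
    [0, 0, 2.4, 0, 0, 105, 0.9],
    [0, 0, 2.4, 0, 0, 145, 0.9],
    [0, 0, 2.4, 0, 0, 180, 0.9],
  ],
)

```text
clock: 18.47
tcp_pos: [0.5043, 0.1106, 0.465]
orientation: [3.141, 0.001, 0.003]
contact_force: [1.0, 0.6, -3.7]
grip_width: 0.0237
gripper_force: 98.5
```

Call:
servo_tool(
  commands=[
    [0, 0, 0, 0, 0, 25, 0.9],
    [0, 0, 0, 5, 0, 40, 0.9],
    [0, -4, 0, 10, 0, 40, 0.9],
    [0, -9, 0, 15, 0, 40, 0.9],
    [0, -14, 0, 18, 0, 40, 0.9],
  ],
)

```text
clock: 18.88
tcp_pos: [0.5234, 0.1107, 0.5021]
orientation: [-3.117, -0.001, -0.389]
contact_force: [-0.9, 0.2, -3.2]
grip_width: 0.0241
gripper_force: 98.4
```

Call:
servo_tool(
  commands=[
    [0, -5, 0, 0, 0, 0, 0.9],
    [0, -10, 0, 0, 0, 0, 0.9],
    [0, -15, 0, 0, 0, 0, 0.9],
    [0, -20, 0, 0, 0, 0, 0.9],
    [0, -24, 0, 0, 0, 0, 0.9],
  ],
)

```text
clock: 19.3
tcp_pos: [0.5214, 0.1107, 0.5014]
orientation: [2.968, 0.002, 1.027]
contact_force: [-0.4, -0.3, -4.0]
grip_width: 0.0245
gripper_force: 98.5
```

Run:
```python
from h import *
o=r.get_obs(); print(o['tcp_pos'],o['orientation'],o['joints'].round(2)); M=R.from_rotvec(o['orientation']).as_matrix(); print(M.round(3))
```

```text
[0.52143721 0.1106702  0.5014416 ] [2.96798703e+00 2.11114329e-03 1.02720608e+00] [ 0.09 -0.24 -0.46  1.91  0.18  0.83 -2.04]
[[ 0.786  0.001  0.618]
 [ 0.002 -1.    -0.   ]
 [ 0.618  0.001 -0.786]]
```

The tilt is 38° so far. The last 7° comes with a small forward shift to stay clear of joint 2's limit.

Call:
servo_tool(
  commands=[
    [0, -1.5, 0, 5, 0, -4, 0.9],
    [0, -3, 0, 10, 0, -8, 0.9],
    [0, -5, 0, 15, 0, -12, 0.9],
    [0, -6.8, 0, 20, 0, -15, 0.9],
    [0, -6.8, 0, 20, 0, -15, 0.9],
  ],
)

```text
clock: 19.72
tcp_pos: [0.5415, 0.11, 0.4842]
orientation: [2.904, 0.001, 1.192]
contact_force: [-0.5, -0.8, -3.2]
grip_width: 0.0243
gripper_force: 98.5
```

Call:
servo_tool(
  commands=[
    [0, 0, 0, 0, 0, 0, 0.9],
    [0, 0, 0, 0, 0, 0, 0.9],
    [0, 0, 0, 0, 0, 0, 0.9],
    [0, 0, 0, 0, 0, 0, 0.9],
    [0, 0, 0, 0, 0, 0, 0.9],
  ],
)

```text
clock: 20.13
tcp_pos: [0.5437, 0.1105, 0.4876]
orientation: [-2.904, -0.0, -1.197]
contact_force: [-0.7, 0.4, -2.8]
grip_width: 0.0242
gripper_force: 98.5
```

Run:
```python
from h import *
o=r.get_obs(); print(o['tcp_pos'],o['joints'].round(2)); M=R.from_rotvec(o['orientation']).as_matrix(); print(M.round(3))
im,d,ci,T=grab('side'); P=pts(d,ci,T)
im2,d2,ci2,T2=grab('top')
cv2.imwrite('pics/fin.png',np.hstack([cv2.resize(im[:,100:560],(400,348)),cv2.resize(im2[:,120:520],(400,348),interpolation=cv2.INTER_AREA) ]))
# handle axis: points ahead of head near y=.11, above bench
for nm,p,dd in(('side',P,d),('top',pts(d2,ci2,T2),d2)):
    h=-M[:,2]; t=o['tcp_pos']; m=(abs(p[...,1]-t[1])<.03)&(p[...,0]>t[0]+.03)&(p[...,0]<t[0]+.2)&(p[...,2]>.3)&(p[...,2]<t[2])&(dd>0)
    q=p[m]; 
    if len(q)<10: print(nm,len(q)); continue
    c=q.mean(0); v=np.linalg.svd(q-c)[2][0]; v*=np.sign(v[0]); print(nm,len(q),'dir',v.round(3),'tilt',np.degrees(np.arctan2(v[0],-v[2])),q.min(0),q.max(0))
```

```text
[0.54373646 0.11050268 0.48763391] [ 0.12 -0.24 -0.5   1.99  0.28  0.65 -2.14]
[[ 0.709  0.     0.705]
 [ 0.    -1.     0.   ]
 [ 0.705  0.    -0.709]]
side 483 dir [ 0.702  0.011 -0.713] tilt 44.55155923736811 [0.57394639 0.10786162 0.33823264] [0.69290419 0.12157332 0.46680469]
top 474 dir [ 0.716  0.007 -0.698] tilt 45.72624211294543 [0.57381332 0.10004191 0.34489016] [0.69341573 0.12038972 0.46349068]
```

View pics/fin.png

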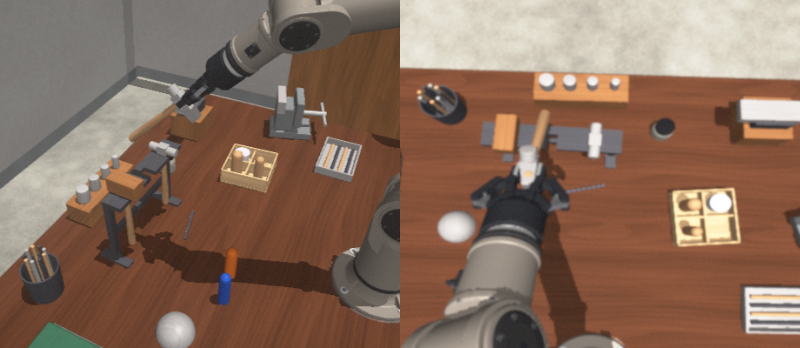

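The picture shows the hammer held at about (185,100) in the side view, with its handle slanting down and away at 45°, lowest point 0.34 m. Both punches are upright in the crate (695,205 and 690,230), and everything else is undisturbed. Handing in.

```bash
python3 -c "
from bench import r
print(abs(r.get_obs()['qvel']).max()); print(r.hand_in())"
```

```text
0.002080310634806067
the job is handed in; nothing more can be done
None
```

The job is done and handed in at about 20 s: both punches stand upright in separate empty crate cells, and the wedge-headed hammer is held still at 45° with its handle towards the smith, lowest point about 0.34 m above the bench.

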